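# Blank the port and hold the bayonet cap home for a leak test

### The arm

A 6-joint arm with a two-finger parallel gripper is mounted at the origin on a cart in front of the work surface, level with it; the furniture and walls round the work are solid. World frame = base frame: x ahead of the robot, y to its left, z up, the work surface at z = 0. Lengths are in m, angles in rad, forces in N, time in s.
With the tool pointing down it reaches from about 0.375 to 0.9 m from the base axis. Payload 3.1 kg.
Tool frame: the origin (TCP) lies between the finger pads; the fingertips stand 25 mm ahead of it and the grasp point (between the pads) lies 6 mm ahead of it; x points along the fingers, y is the direction in which the jaws open and shut, and the axes are right-handed (so a half turn about x gives the same grasp; the last joint's range is limited). The gripper opens to 85 mm and grips with 20 to 120 N. Pads are 22 mm wide; open, the fingers measure 114 mm over their backs; the gripper's body (76 mm by 85 mm) begins 54 mm behind the grasp point. The pads swing forward as they close: fully open they stand 13 mm farther back than shut.
Start: joints at [1.115, 0.527, 1.433, -0, 1.181, -0.178], TCP at [0.171, 0.601, 0.228] pointing down, gripper open.
Joint ranges: [-3.08, 3.08], [-0.75, 2.2], [0.22, 2.44], [-1.43, 4.57], [0, 2.65], [-2.85, 2.85]. Speed limits (rad/s): [2.79, 2.79, 3.14, 3.14, 3.14, 3.14].

### API

Orientations are given as a unit quaternion [x, y, z, w].
In Python, from station import manip, viewer, workorder gives the robot as it stands.
- The arm moves only by the shell command python3 -m crank 'ROWS' [FORCE]. ROWS is JSON, one flat list of numbers, 5 for each row, row after row: the opening, from 0 (shut) to 1 (fully open), then the shift along the world's x, y, z in mm, then the turn about the world's z in rad. A call has 1 to 10 rows; each row is the pose to reach, as a shift and turn from the pose commanded when the call began; what a row does not reach only later rows make up. A row lasts 1/8 s, in which the tool goes at most 62.5 mm and 10.7 degrees, less where a joint would pass 70% of its speed; a pose out of reach is approached as far as the arm can. A call with a gripper value outside its range is refused whole. The fingers move at their own pace and stop on an object; FORCE is the grip in N (left out, the last holds). Time passes only in rows, so rows that repeat a pose let the fingers close. It gives the time, the measured TCP pose, the force and the opening at its end, in the units of the state.
- manip.sense(): the state, without advancing time (a new reading comes with each control period).
- viewer.snapshot(name): name is "side" or "top"; returns a dict with "img" (384x512x3 uint8, red, green, blue), "range_z" (384x512 float32, m along the optical axis (not along the pixel's ray), 0 where there is no reading), "fx", "fy", "cx", "cy" (pixels), "origin" and "attitude" of the camera in the world. Camera axes: x right, y down, z forward; pixel columns grow to the right and rows downward; lengths in m; the calibration is good to about 2 mm. A picture is of the moment at which its call begins.
- workorder.sign_off(): hands the job in, once; it reports no verdict.
The state is a dict: "t": time; "q": joint angles; "qd": joint speeds; "tau": joint torques, N m; "tcp_pos": TCP position; "tool_rot": TCP orientation; "force": force on the tool from outside, world axes, zero at the start; "ft_torque": the same for the moment, N m; "finger_gap": opening from 0.0 (shut) to 1.0 (fully open).
Only numpy, scipy, OpenCV 4.12 (cv2) and the standard library are available. Lean on these libraries where they do the work, as an engineer would, in place of code of your own. Each camera call takes 0.05 s, during which the arm holds its last target.

### The job

Get this filter housing ready for its leak test: slide the block along its rail until its spring-loaded rubber nose is pressed a few millimetres into the housing's side port, and tighten the block's clamp knob clockwise so that it stays there. Then set the loose knurled cap upright on the housing's neck, turn it clockwise until the keyway hidden inside it drops over the neck's pin, and push it fully down onto its seat against the spring. Finish with the gripper still on the cap, holding it fully down, for the test runs only while you hold it, and leave the other things on the bench as they are.

Things in the scene. Friction and masses are not known exactly. Their poses are not given: they have to be found in the camera images.
- test_stand: Leak-test stand, fixed: blue plate 96 x 235 x 16 mm with feet. Origin: on the bench, middle of the 96 mm width; x away from the robot at yaw 0, y along the rail towards the round aluminium filter housing, whose axis is at y = 62 mm. A pressure gauge (top 78 mm high) stands behind the housing, at x = 38 to 80 mm, y = 40 to 84 mm.
- seat (a point): Centre of the housing's flat top flange (62 mm across, 74 mm above the bench), where the cap's rim must sit; axes as the stand. Above it stand the steel neck, 34 mm outer diameter and 28 mm high with a chamfered mouth; one radial pin, 5 mm thick, 14 mm up, standing 5 mm out from the neck on its -x side; and inside the neck a spring plunger, top 40 mm above the seat.
- plunger (a joint): Spring plunger in the neck, m: 0 up, grows as it is pressed down, 9 mm at most. It pushes back with 5 N at 0 and 8 N at 6 mm, its place when the cap is fully home.
- plug_block (a joint): Travel of the sliding block along the rail, m, 0 (far from the housing) to 0.060 (nearest); grows towards +y of the stand. The nose meets the port at 0.050 and is pressed in 4 mm at 0.054. Unclamped it slides with about 2 N, and the nose's spring pushes it back when let go.
- nose (a joint): How far the rubber nose is pressed back into the block, m: 0 out, 0.008 at its stop. Spring: 3 N at 0, 6 N at 4 mm.
- knob_grip (a point): Middle of the black T-bar of the clamp knob on top of the block: bar 50 x 13 x 22 mm (centre 97 mm above the bench, underside 86 mm), its x axis runs along the bar, z up. Block below it: 56 x 52 mm, top 64 mm above the bench. The knob's axis keeps 88 mm or more from the housing's axis.
- clamp_knob (a joint): Clamp knob angle, rad: 0 loose, grows clockwise seen from above, stop at 1.6. At 0 the bar lies across the rail. The clamp bites at 0.6 and is tight from 1.1; it takes 0.3 to 0.45 N m and stays where it is left.
- cap: Loose knurled steel bayonet cap, 54 mm diameter, 52 mm tall, 150 g, standing open end down; origin: centre of its lower rim, z up. Knurled grip band: top 20 mm, solid. Bore 36 mm. An inner ring, 6 to 18 mm above the rim, has one keyway 10 mm wide, not to be seen from outside: on the neck the ring first rests on the pin, rim 10.5 mm above the seat.
- cap_grip (a point): Axis of the cap at the height to grip it, 43 mm above its rim. The keyway's bearing differs each time: carried to the neck without turning, the cap needs a clockwise turn (seen from above) of 0.35 to 1.25 rad before the keyway (within 0.13 rad) meets the pin. It then goes down 4.5 mm freely to the plunger; the last 6 mm must be pushed. Push lightly (5 to 10 N) while turning: harder tips it.
- screwdriver: Bystander: red and black screwdriver, 160 mm, lying on the bench; origin at the centre of its underside.
- relay_2: Bystander: small grey relay, 28 mm cube with blades on top, standing on the bench; origin at the centre of its underside.
- bush_a: Bystander: grey rubber bush, 35 mm, standing on the bench; origin at the centre of its underside.

How it is judged:
By the outcome, as a careful person would: the job done as asked, in the order asked, and still so for the second after the job is handed in, while the arm keeps its last pose, push and grip.
It also fails if it takes over 51 s, if anything falls off the work surface, if the arm or the gripper's body presses on something with over 40 N, if the wrist force passes 120 N, or if a joint passes its speed limit or range.

## Working session

There is one attempt and no reset: what is moved stays moved. The work goes in short steps, Python scripts to look and compute and a shell command to move; the robot and the scene stay as the last step left them, time stands still between calls to the robot, and variables do not carry over. Pictures are saved under pics/ and viewed, and the job is handed in when it is done.

```bash
ls; mkdir -p pics
cat > h.py <<'E'
import numpy as np, cv2
from station import manip, viewer, workorder
from scipy.spatial.transform import Rotation as R
def snap(name,fn=None):
    s=viewer.snapshot(name)
    if fn: cv2.imwrite('pics/'+fn+'.png',cv2.cvtColor(s['img'],cv2.COLOR_RGB2BGR))
    return s
def cloud(s):
    z=s['range_z'];v,u=np.mgrid[:384,:512]
    P=np.stack([(u-s['cx'])/s['fx']*z,(v-s['cy'])/s['fy']*z,z],-1)
    a=np.array(s['attitude'])
    M=R.from_quat(a).as_matrix() if a.size==4 else a.reshape(3,3)
    W=P@M.T+np.array(s['origin']); W[z==0]=np.nan
    return W
E
python3 - <<'E'
from h import *
for n in('top','side'):
    s=snap(n,n+'0'); W=cloud(s); np.save(n+'0.npy',W)
    print(n,s['origin'],s['attitude'],s['fx'])
print(manip.sense())
E
```

```text
pics
top [ 0.49575541 -0.37601291  0.93220826] [ 0.71397852 -0.69896551  0.03074015 -0.02714635] 471.38933403775206
side [0.4150804  0.38564135 0.59864689] [-0.0935374   0.87492697 -0.47283581  0.04668894] 391.4567408316165
{'t': 0.1, 'q': array([ 1.11549423e+00,  5.28386732e-01,  1.43376841e+00,  2.67245044e-05,
        1.18140389e+00, -1.78519821e-01]), 'qd': array([-0.00055059, -0.00192128, -0.00192075,  0.00112101, -0.00130402,
        0.00027848]), 'tau': array([-5.20454196e-04, -4.43304026e+01, -1.78583926e+01, -2.58758218e-04,
        3.80222205e-03,  3.82496876e-05]), 'tcp_pos': array([0.17047582, 0.60062852, 0.226725  ]), 'tool_rot': array([ 0.09689089,  0.70057041, -0.09820664,  0.7001205 ]), 'force': array([-0.64271868,  0.18556343,  0.55874177]), 'ft_torque': array([ 0.0014922 , -0.02706738, -0.08769814]), 'finger_gap': 0.9973031886521427}
```

View pics/top0.png

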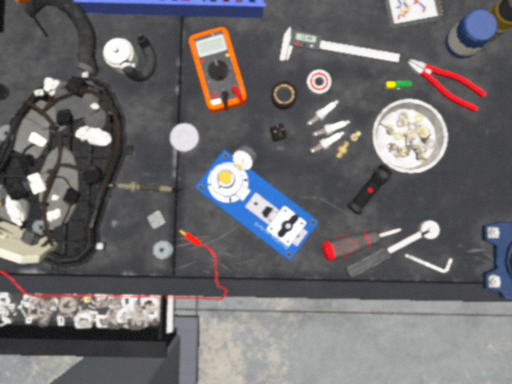

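View pics/side0.png

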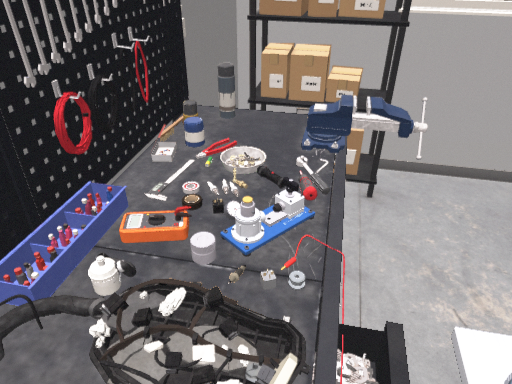

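The top view shows the cap at about (185,137), the housing neck at (227,181), the gauge at (243,157) and the block with its black T-bar at (288,225). The nearby bystanders are the relay at (156,218) and the bush at (162,250).

Run:
```python
from h import *
W=np.load('top0.npy')
for n,(u,v) in dict(cap=(185,137),neck=(227,181),gauge=(243,157),bar=(288,225),platecorner1=(199,186),pc2=(224,151),pc3=(316,221),pc4=(291,257),relay=(156,218),bush=(162,250)).items(): print(n,W[v,u].round(4))
def mask(x0,x1,y0,y1,zl,zh):
    sub=np.zeros(W.shape[:2],bool); sub[y0:y1,x0:x1]=1
    return sub&(W[...,2]>zl)&(W[...,2]<zh)
m=mask(165,205,118,155,.045,.06);p=W[m];print('cap',len(p),p.mean(0),p.min(0),p.max(0), cv2.minEnclosingCircle((p[:,:2]*1000).astype(np.float32)))
for (zl,zh) in((.064,.084),(.095,.12)):
    m=mask(205,250,160,205,zl,zh);p=W[m];print('hous',zl,len(p),p.mean(0),cv2.minEnclosingCircle((p[:,:2]*1000).astype(np.float32)))
m=mask(265,315,200,250,.1,.115);p=W[m];print('bar',len(p),p.mean(0),cv2.minAreaRect((p[:,:2]*1000).astype(np.float32)))
m=mask(240,315,190,255,.055,.072);p=W[m];print('block',len(p),p.mean(0),cv2.minAreaRect((p[:,:2]*1000).astype(np.float32)))
m=mask(190,325,145,265,.011,.022);p=W[m];print('plate',len(p),p.mean(0),cv2.minAreaRect((p[:,:2]*1000).astype(np.float32)))
s=cv2.imread('pics/top0.png')[110:270,140:330];cv2.imwrite('pics/top0z.png',cv2.resize(s,None,fx=4,fy=3.75,interpolation=cv2.INTER_CUBIC)[:600])
```

```text
cap [ 0.663  -0.2414  0.0503]
neck [ 0.575  -0.3268  0.1133]
gauge [ 0.6254 -0.3524  0.0623]
bar [ 0.5007 -0.435   0.1054]
platecorner1 [ 0.5731 -0.2671  0.0196]
pc2 [ 0.6437 -0.3134  0.0143]
pc3 [ 0.5101 -0.4955  0.0174]
pc4 [ 0.4398 -0.4484  0.0137]
relay [ 0.5093 -0.1875  0.0259]
bush [ 0.4474 -0.1966  0.002 ]
cap 627 [ 0.66267394 -0.24051785  0.05070219] [ 0.63630656 -0.26608475  0.04533224] [ 0.69049755 -0.21456929  0.05574059] ((663.3599853515625, -239.85890197753906), 27.37939453125)
hous 0.064 621 [ 0.58074485 -0.32494573  0.0733153 ] ((590.6156616210938, -332.2014465332031), 42.59916687011719)
hous 0.095 247 [ 0.58157939 -0.32370443  0.10737467] ((581.87109375, -323.4862060546875), 17.022905349731445)
bar 200 [ 0.49972132 -0.43501662  0.10623524] ((499.7293395996094, -435.3209533691406), (12.784354209899902, 48.66998291015625), 49.34979248046875)
block 685 [ 0.50425606 -0.42781657  0.06223098] ((523.8652954101562, -401.9353942871094), (134.48599243164062, 55.796390533447266), 54.22245788574219)
plate 3106 [ 0.53590931 -0.38487419  0.0153894 ] ((545.0958862304688, -380.84576416015625), (224.940185546875, 262.9443359375), 1.2412655353546143)
```

View pics/top0z.png

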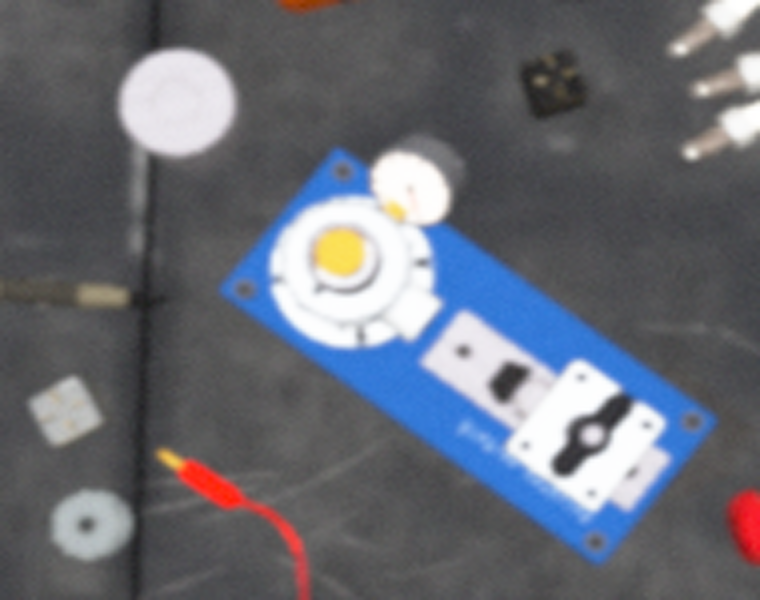

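Run:
```python
from h import *
s=manip.sense();M=R.from_quat(s['tool_rot']).as_matrix();print(M.round(3));print('jaw yaw',np.arctan2(M[1,1],M[0,1]),s['tcp_pos'])
W=np.load('top0.npy')
img=cv2.cvtColor(cv2.imread('pics/top0.png'),cv2.COLOR_BGR2HSV)
sub=np.zeros(img.shape[:2],np.uint8);sub[145:262,193:322]=1
m=(img[...,0]>95)&(img[...,0]<125)&(img[...,1]>120)&(sub>0)&(W[...,2]<.03)
p=(W[m][:,:2]*1000).astype(np.float32);r=cv2.minAreaRect(p);print('plate',len(p),r)
# bar with different cuts
for lo in(.09,.098,.103):
    b=np.zeros(m.shape,bool);b[200:250,265:315]=1
    q=W[b&(W[...,2]>lo)&(W[...,2]<.115)];c=q[:,:2].mean(0);w,v=np.linalg.eigh(np.cov(q[:,:2].T));print('bar',lo,len(q),c,np.arctan2(v[1,1],v[0,1]),cv2.minAreaRect((q[:,:2]*1000).astype(np.float32)))
# side
W=np.load('side0.npy')
for n,c,rr,lo,hi in(('cap',(.663,-.24),.04,.044,.06),('neck',(.582,-.3235),.03,.098,.12),('bar',(.5,-.435),.04,.1,.115)):
    k=np.hypot(W[...,0]-c[0],W[...,1]-c[1])<rr
    q=W[k&(W[...,2]>lo)&(W[...,2]<hi)];print(n,len(q),q.mean(0) if len(q) else'',cv2.minAreaRect((q[:,:2]*1000).astype(np.float32)))
# frame projections
```

```text
[[-0.001  0.273  0.962]
 [-0.002  0.962 -0.273]
 [-1.    -0.002 -0.   ]]
jaw yaw 1.2940042408398469 [0.17047582 0.60062852 0.226725  ]
plate 2678 ((541.8587036132812, -378.6093444824219), (238.85037231445312, 99.02439880371094), 53.637386322021484)
bar 0.09 208 [ 0.4997397  -0.43473233] 2.439596998946537 ((499.77313232421875, -435.25396728515625), (12.854239463806152, 48.69902801513672), 49.897579193115234)
bar 0.098 202 [ 0.49973913 -0.43495168] 2.443192534094804 ((499.7293395996094, -435.3209533691406), (12.784354209899902, 48.66998291015625), 49.34979248046875)
bar 0.103 190 [ 0.49976837 -0.43505637] 2.4469248848690524 ((499.85601806640625, -435.1923522949219), (12.48600959777832, 48.63372802734375), 48.759765625)
cap 360 [ 0.66381155 -0.23447265  0.05156772] ((665.5556640625, -237.9415283203125), (52.40055847167969, 50.76908493041992), 18.22477149963379)
neck 144 [ 0.58272748 -0.31694028  0.10677299] ((583.3694458007812, -318.6560363769531), (31.582515716552734, 26.708892822265625), 13.126795768737793)
bar 87 [ 0.50061905 -0.42994565  0.10572829] ((500.9365539550781, -433.5416259765625), (15.880648612976074, 46.505149841308594), 49.659793853759766)
```

```bash
python3 - <<'E'
from h import *
A=np.concatenate([np.load(n+'0.npy').reshape(-1,3) for n in('top','side')])
for x in np.arange(.2,.85,.1):
  print(round(x,1),[ (round(float(y),1),round(float(np.nanmax(q[:,2])),2)) for y in np.arange(-.6,.75,.1) for q in [A[(abs(A[:,0]-x)<.05)&(abs(A[:,1]-y)<.05)]] if len(q)])
E
python3 -m crank '[1,35,-50,20,0, 1,70,-100,20,-0.1, 1,105,-150,20,-0.2, 1,140,-200,20,-0.3, 1,170,-245,20,-0.37, 1,205,-290,20,-0.37, 1,240,-335,20,-0.37, 1,270,-380,20,-0.37, 1,300,-420,20,-0.37, 1,305,-480,20,-0.37]'
```

```text
0.2 [(-0.6, -0.88), (-0.5, -0.89), (-0.4, -0.89), (-0.3, -0.89), (-0.2, 0.0), (-0.1, 0.0), (-0.0, 0.0), (0.1, -0.06)]
0.3 [(-0.3, -0.03), (-0.2, -0.06), (-0.1, -0.06), (-0.0, -0.03), (0.1, -0.06), (0.2, -0.08)]
0.4 [(-0.6, 0.03), (-0.5, 0.04), (-0.4, 0.02), (-0.3, 0.05), (-0.2, 0.03), (-0.1, 0.05), (-0.0, 0.09), (0.1, 0.09)]
0.5 [(-0.6, 0.04), (-0.5, 0.11), (-0.4, 0.11), (-0.3, 0.06), (-0.2, 0.04), (-0.1, 0.05), (-0.0, 0.07), (0.1, 0.09)]
0.6 [(-0.6, 0.03), (-0.5, 0.02), (-0.4, 0.08), (-0.3, 0.12), (-0.2, 0.06), (-0.1, 0.08), (-0.0, 0.07), (0.1, 0.07)]
0.7 [(-0.6, 0.05), (-0.5, 0.02), (-0.4, 0.05), (-0.3, 0.06), (-0.2, 0.06), (-0.1, 0.06), (-0.0, 0.07), (0.1, 0.05)]
0.8 [(-0.6, 0.02), (-0.5, 0.02), (-0.4, 0.04), (-0.3, 0.06), (-0.2, 0.05), (-0.1, 0.08), (-0.0, 0.06), (0.1, 0.04)]
t: 1.35
tcp_pos: [0.4781, 0.1198, 0.2475]
tool_rot: [0.225, 0.67, -0.224, 0.671]
force: [0.3, -1.1, -0.9]
finger_gap: 0.996
```

```bash
python3 -m crank '[1,0,-62,0,0, 1,0,-124,0,0, 1,0,-186,0,0, 1,0,-248,0,0, 1,5,-310,0,0, 1,10,-372,0,0, 1,15,-434,0,0, 1,20,-496,-20,0, 1,22,-555,-60,0, 0.6,22,-555,-60,0]'
python3 - <<'E'
from h import *
s=snap('top','t1');W=cloud(s)
M=R.from_quat(manip.sense()['tool_rot']).as_matrix();print('jaw yaw',np.arctan2(M[1,1],M[0,1]),manip.sense()['tcp_pos'],manip.sense()['q'])
E
```

```text
t: 2.6
tcp_pos: [0.4959, -0.4361, 0.1838]
tool_rot: [0.227, 0.672, -0.225, 0.668]
force: [-0.4, 0.5, -0.2]
finger_gap: 0.817
jaw yaw 0.9210439914080764 [ 0.49620725 -0.43559517  0.18418063] [-8.89187359e-01  6.24008919e-01  1.37616517e+00 -3.98695524e-04
  1.14577810e+00 -1.81006763e+00]
```

View pics/t1.png

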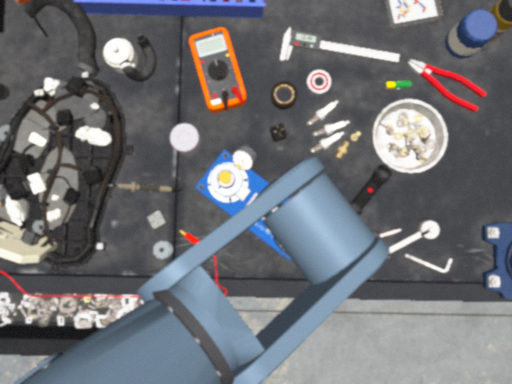

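The arm now covers the block in the top view, at about (320,235). The TCP is about 3 mm short of the bar in x. I'll go down and close on it.

```bash
python3 -m crank '[0.6,3.5,0,-30,0, 0.6,3.5,0,-60,0, 0.6,3.5,0,-79,0, 0.6,3.5,0,-79,0, 0.1,3.5,0,-79,0, 0.1,3.5,0,-79,0, 0.1,3.5,0,-79,0, 0.1,3.5,0,-79,0]' 50
python3 - <<'E'
from h import *
s=snap('side','s1')
cv2.imwrite('pics/s1z.png',cv2.resize(cv2.cvtColor(s['img'][150:290,180:360],cv2.COLOR_RGB2BGR),None,fx=4,fy=4,interpolation=cv2.INTER_CUBIC))
a=manip.sense();M=R.from_quat(a['tool_rot']).as_matrix();print('jaw yaw',np.arctan2(M[1,1],M[0,1]),a['tcp_pos'],a['force'],a['ft_torque'],a['finger_gap'])
E
```

```text
t: 3.65
tcp_pos: [0.5014, -0.434, 0.1091]
tool_rot: [0.225, 0.67, -0.225, 0.671]
force: [-0.6, 0.1, -0.1]
finger_gap: 0.1
jaw yaw 0.9239217396238224 [ 0.50130349 -0.43395157  0.10894586] [ 1.04406194  0.41021844 -0.58079125] [ 0.03272021 -0.02599442 -0.05812361] 0.09979098666289499
```

View pics/s1z.png

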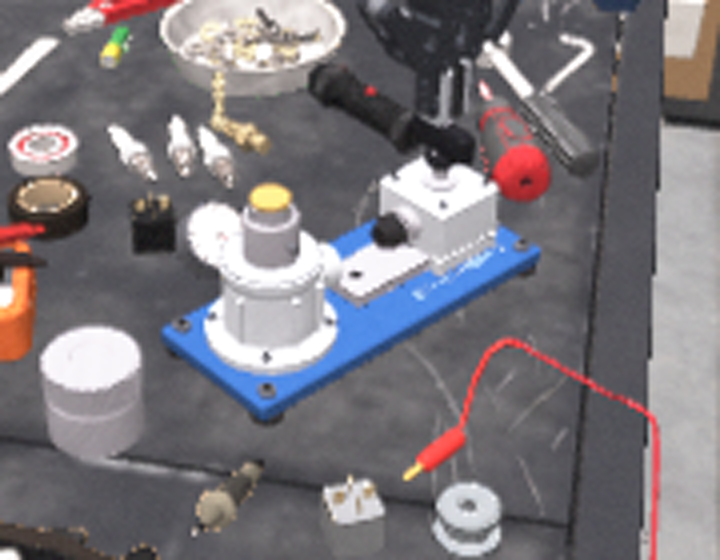

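The fingers are on the bar in the side view, at about (440,140). The opening of 0.10 equals the command, so the grip isn't proven. I'll close fully to check, and lower slightly.

```bash
python3 -m crank '[0,0,0,0,0, 0,0,0,0,0, 0,0,0,0,0]' 50
python3 - <<'E'
from h import *
s=snap('side','s2')
cv2.imwrite('pics/s2z.png',cv2.resize(cv2.cvtColor(s['img'][140:220,250:350],cv2.COLOR_RGB2BGR),None,fx=7,fy=7,interpolation=cv2.INTER_CUBIC))
a=manip.sense();print(a['tcp_pos'],a['force'],a['finger_gap'])
E
```

```text
t: 4.08
tcp_pos: [0.5012, -0.4338, 0.1085]
tool_rot: [0.225, 0.67, -0.225, 0.67]
force: [0.1, 0.2, -0.1]
finger_gap: -0.0
[ 0.50122396 -0.43378855  0.10856335] [-0.06484016 -0.15980634 -0.18697413] -0.0016081017818737136
```

View pics/s2z.png

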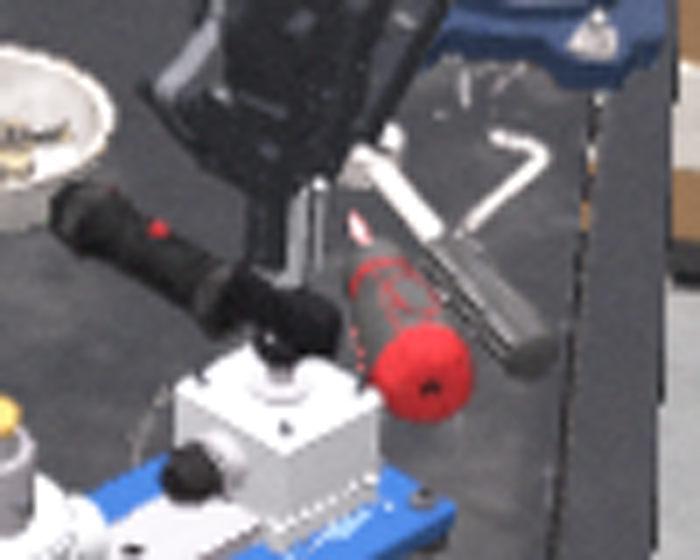

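Run:
```python
from h import *
s=snap('side');W=cloud(s)
for v in range(166,196,2):
  print(v,[(u,*(W[v,u]*1000).round().astype(int)) for u in range(282,300,3)])
```

```text
166 [(282, np.int64(559), np.int64(-700), np.int64(-2)), (285, np.int64(513), np.int64(-402), np.int64(164)), (288, np.int64(506), np.int64(-406), np.int64(162)), (291, np.int64(500), np.int64(-417), np.int64(157)), (294, np.int64(495), np.int64(-430), np.int64(151)), (297, np.int64(513), np.int64(-710), np.int64(-2))]
168 [(282, np.int64(557), np.int64(-687), np.int64(-2)), (285, np.int64(516), np.int64(-427), np.int64(145)), (288, np.int64(508), np.int64(-420), np.int64(149)), (291, np.int64(501), np.int64(-424), np.int64(148)), (294, np.int64(494), np.int64(-425), np.int64(148)), (297, np.int64(511), np.int64(-693), np.int64(0))]
170 [(282, np.int64(555), np.int64(-672), np.int64(-1)), (285, np.int64(515), np.int64(-425), np.int64(140)), (288, np.int64(507), np.int64(-421), np.int64(143)), (291, np.int64(501), np.int64(-423), np.int64(143)), (294, np.int64(494), np.int64(-425), np.int64(143)), (297, np.int64(509), np.int64(-682), np.int64(0))]
172 [(282, np.int64(553), np.int64(-662), np.int64(-2)), (285, np.int64(515), np.int64(-424), np.int64(135)), (288, np.int64(507), np.int64
[... 2984 characters left out ...]
 np.int64(93)), (297, np.int64(483), np.int64(-422), np.int64(90))]
192 [(282, np.int64(522), np.int64(-444), np.int64(65)), (285, np.int64(515), np.int64(-449), np.int64(63)), (288, np.int64(505), np.int64(-427), np.int64(78)), (291, np.int64(498), np.int64(-428), np.int64(78)), (294, np.int64(492), np.int64(-450), np.int64(66)), (297, np.int64(494), np.int64(-554), np.int64(0))]
194 [(282, np.int64(521), np.int64(-436), np.int64(64)), (285, np.int64(513), np.int64(-430), np.int64(69)), (288, np.int64(505), np.int64(-433), np.int64(68)), (291, np.int64(498), np.int64(-433), np.int64(69)), (294, np.int64(491), np.int64(-439), np.int64(67)), (297, np.int64(484), np.int64(-446), np.int64(63))]
```

```bash
python3 -m crank '[0.4,0,0,0,0, 0.4,0,0,0,0, 0.4,0,0,0,0, 0.4,0,0,0,0]'
python3 - <<'E'
from h import *
s=snap('side','s3');W=cloud(s)
cv2.imwrite('pics/s3z.png',cv2.resize(cv2.cvtColor(s['img'][80:210,240:360],cv2.COLOR_RGB2BGR),None,fx=4.6,fy=4.6,interpolation=cv2.INTER_CUBIC))
z=s['range_z'][80:210,240:360];z=np.clip((z-.6)/.5,0,1)
cv2.imwrite('pics/s3d.png',cv2.resize((z*255).astype(np.uint8),None,fx=4.6,fy=4.6,interpolation=cv2.INTER_NEAREST))
a=manip.sense();print(a['tcp_pos'],a['force'],a['finger_gap'])
E
```

```text
t: 4.68
tcp_pos: [0.5012, -0.4338, 0.1086]
tool_rot: [0.225, 0.67, -0.225, 0.67]
force: [0.1, 0.7, 0.2]
finger_gap: 0.399
[ 0.50124399 -0.43380502  0.10861851] [-0.18820046 -0.77251545 -0.08715005] 0.4025981870675184
```

View pics/s3z.png

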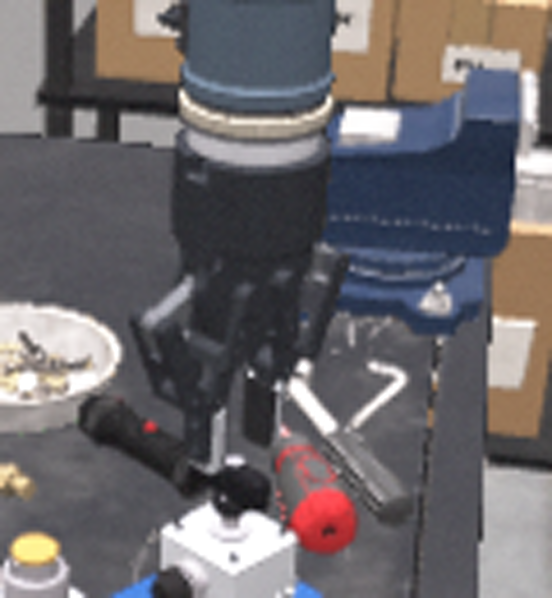

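View pics/s3d.png

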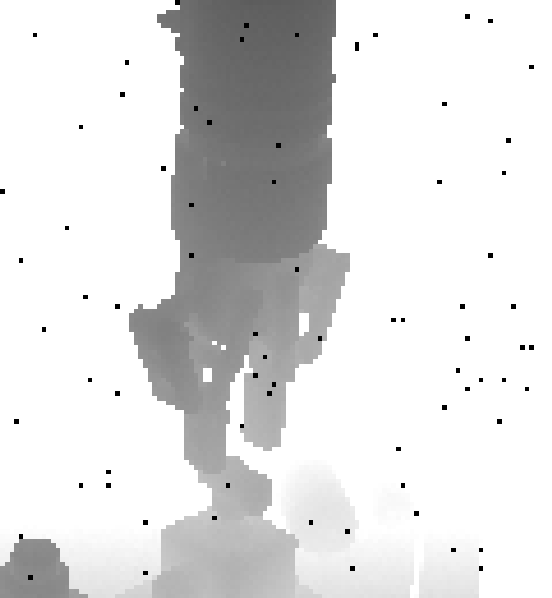

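Run:
```python
from h import *
s=snap('side');W=cloud(s)
for u in(282,284,286):print([(v,*(W[v,u]*1000).round().astype(int).tolist()) for v in range(172,184)])
for u in(296,298,300):print([(v,*(W[v,u]*1000).round().astype(int).tolist()) for v in range(168,180)])
```

```text
[(172, 520, -409, 143), (173, 520, -407, 142), (174, 519, -405, 140), (175, 520, -408, 135), (176, 519, -406, 134), (177, 520, -411, 128), (178, 519, -410, 126), (179, 519, -406, 126), (180, 519, -410, 121), (181, 520, -416, 115), (182, 539, -564, 21), (183, 538, -561, 20)]
[(172, 515, -405, 146), (173, 515, -407, 142), (174, 514, -404, 141), (175, 514, -406, 137), (176, 514, -404, 136), (177, 514, -404, 133), (178, 514, -404, 130), (179, 514, -407, 126), (180, 514, -408, 123), (181, 514, -408, 120), (182, 515, -415, 113), (183, 518, -440, 95)]
[(172, 510, -409, 144), (173, 511, -411, 141), (174, 510, -409, 139), (175, 510, -407, 137), (176, 510, -410, 133), (177, 510, -409, 131), (178, 510, -410, 127), (179, 510, -409, 125), (180, 510, -410, 122), (181, 509, -410, 119), (182, 509, -410, 116), (183, 512, -435, 98)]
[(168, 491, -444, 138), (169, 491, -444, 136), (170, 491, -443, 133), (171, 491, -445, 129), (172, 490, -445, 127), (173, 490, -444, 124), (174, 490, -444, 122), (175, 490, -447, 117), (176, 490, -445, 116), (177, 507, -634, 2), (178, 506, -632, 0), (179, 506, -628, -1)]
[(168, 486, -441, 140), (169, 486, -442, 137), (170, 486, -441, 135), (171, 486, -444, 131), (172, 485, -442, 129), (173, 485, -440, 127), (174, 485, -440, 124), (175, 485, -440, 122), (176, 484, -440, 119), (177, 484, -442, 115), (178, 500, -635, -1), (179, 499, -627, 0)]
[(168, 481, -444, 140), (169, 481, -445, 136), (170, 481, -443, 135), (171, 481, -443, 132), (172, 481, -442, 130), (173, 480, -444, 126), (174, 480, -441, 125), (175, 480, -445, 119), (176, 480, -445, 117), (177, 492, -601, 23), (178, 492, -598, 21), (179, 491, -596, 19)]
```

The side-view depth puts the fingertips at z≈0.113 to 0.115, just above the bar (top at 0.108). The reported TCP would put them at about 0.084, so real tool heights are about 28 mm above what the numbers suggest. I'll trust the camera, go lower and watch the force.

```bash
python3 -m crank '[0.5,0,0,-10,0, 0.5,0,0,-20,0, 0.5,0,0,-26,0, 0.5,0,0,-26,0]'
python3 - <<'E'
from h import *
s=snap('side','s4');W=cloud(s)
cv2.imwrite('pics/s4z.png',cv2.resize(cv2.cvtColor(s['img'][120:220,240:360],cv2.COLOR_RGB2BGR),None,fx=5,fy=5,interpolation=cv2.INTER_CUBIC))
a=manip.sense();print(a['tcp_pos'],a['force'],a['finger_gap'])
E
```

```text
t: 5.28
tcp_pos: [0.5008, -0.4333, 0.0815]
tool_rot: [0.225, 0.671, -0.224, 0.67]
force: [-0.4, 0.3, -0.1]
finger_gap: 0.499
[ 0.50110528 -0.43361733  0.08205544] [0.32947947 0.87390517 0.48574659] 0.4987563360587378
```

View pics/s4z.png

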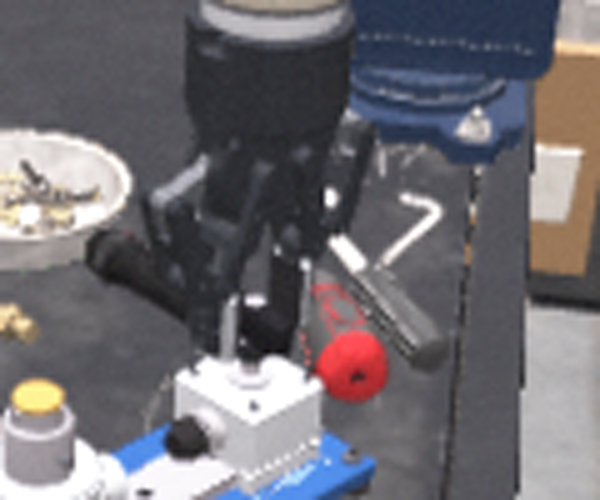

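The fingers now straddle the bar, at about (225,320) and (300,330) in the crop. Closing.

```bash
python3 -m crank '[0,0,0,0,0, 0,0,0,0,0, 0,0,0,0,0, 0,0,0,0,0, 0,0,0,0,0]' 70
python3 - <<'E'
from h import *
a=manip.sense();M=R.from_quat(a['tool_rot']).as_matrix();print('jaw yaw',np.arctan2(M[1,1],M[0,1]),a['tcp_pos'],a['force'],a['ft_torque'],a['finger_gap'])
E
```

```text
t: 5.95
tcp_pos: [0.5014, -0.4342, 0.0832]
tool_rot: [0.225, 0.67, -0.225, 0.671]
force: [-1.1, -0.1, 4.5]
finger_gap: 0.14
jaw yaw 0.9236977022199314 [ 0.50141777 -0.43419856  0.083224  ] [-1.13462515 -0.09910357  4.51801933] [-0.00100847  0.16311693 -0.17579109] 0.1400641346681022
```

```bash
python3 -m crank '[0,4.7,6.4,0,0, 0,9.4,12.9,0,0, 0,14.1,19.3,0,0, 0,17.7,24.2,0,0, 0,17.7,24.2,0,0]'
python3 - <<'E'
from h import *
a=manip.sense();print(a['tcp_pos'],a['force'],a['ft_torque'],a['finger_gap'])
s=snap('side','s5');W=cloud(s)
cv2.imwrite('pics/s5z.png',cv2.resize(cv2.cvtColor(s['img'][140:240,210:330],cv2.COLOR_RGB2BGR),None,fx=6,fy=6,interpolation=cv2.INTER_CUBIC))
E
```

```text
t: 6.58
tcp_pos: [0.5201, -0.4088, 0.0832]
tool_rot: [0.225, 0.67, -0.224, 0.671]
force: [0.3, 2.1, 5.7]
finger_gap: 0.132
[ 0.52007588 -0.40883003  0.08322238] [0.29599129 2.07300439 5.672501  ] [ 0.09564438  0.00687961 -0.27351637] 0.13224936376039048
```

View pics/s5z.png

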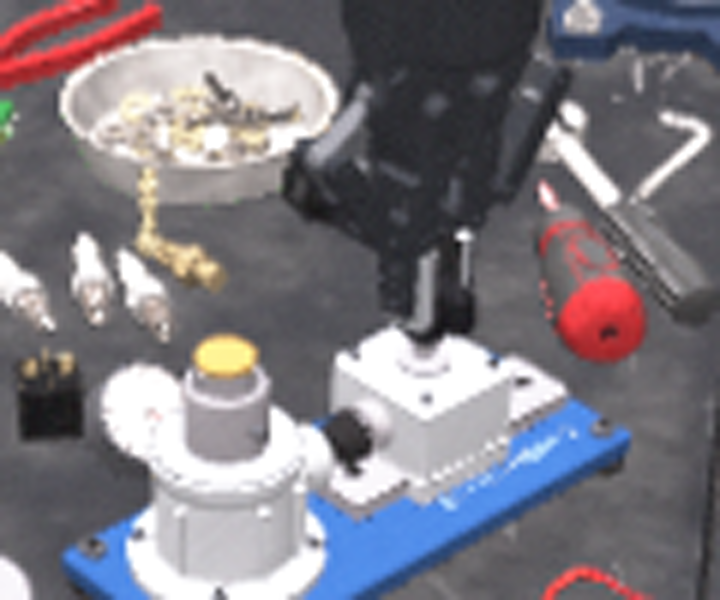

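The block has moved about 31 mm and the nose, at (345,440) in the crop, is close to the port. Now small steps, watching the force.

```bash
f(){ python3 - <<'E'
from h import *
a=[manip.sense() for _ in range(1)][0];print(a['tcp_pos'],'along',a['force'][:2]@[.59,.807],a['force'],a['ft_torque'],a['finger_gap'])
E
}
python3 -m crank '[0,1.5,2,0,0, 0,3,4,0,0, 0,3,4,0,0]' >/dev/null; f
python3 -m crank '[0,1.2,1.6,0,0, 0,1.2,1.6,0,0]'>/dev/null; f
python3 -m crank '[0,0.6,0.8,0,0, 0,0.6,0.8,0,0]'>/dev/null; f
python3 -m crank '[0,0.6,0.8,0,0, 0,0.6,0.8,0,0]'>/dev/null; f
```

```text
[ 0.52267626 -0.40527422  0.08322868] along -0.09973594187250046 [-0.43846729  0.19697616  5.47791681] [-0.01717001  0.19048583 -0.19384066] 0.13629820422751948
[ 0.52377944 -0.40381635  0.0832106 ] along -1.8046810288580732 [-1.37171452 -1.23341941  5.05630487] [-0.06834229  0.20072589 -0.20966321] 0.13482485154745952
[ 0.52429903 -0.40310008  0.08324042] along -0.3972251801703285 [-0.55525769 -0.08627403  4.68126938] [-0.09818434  0.23855625 -0.21555565] 0.13528647165704055
[ 0.5248079  -0.4024074   0.08323036] along -1.7296022732343581 [-1.88392651 -0.76590537  5.24862856] [-0.08222081  0.2863774  -0.20576482] 0.13811529695846386
```

```bash
cat > f.py <<'E'
from h import *
a=manip.sense();print(a['tcp_pos'],'dist',1e3*np.hypot(*(a['tcp_pos'][:2]-[.582,-.3233])),'along',a['force'][:2]@[.59,.807],a['force'],a['ft_torque'],a['finger_gap'])
E
python3 -m crank '[0,0.6,0.8,0,0, 0,0.6,0.8,0,0]'>/dev/null; python3 f.py
python3 -m crank '[0,0.6,0.8,0,0, 0,0.6,0.8,0,0]'>/dev/null; python3 f.py
python3 -m crank '[0,0.6,0.8,0,0, 0,0.6,0.8,0,0]'>/dev/null; python3 f.py
python3 - <<'E'
from h import *
s=snap('side','s6');W=cloud(s)
cv2.imwrite('pics/s6z.png',cv2.resize(cv2.cvtColor(s['img'][160:230,230:310],cv2.COLOR_RGB2BGR),None,fx=8,fy=8,interpolation=cv2.INTER_CUBIC))
E
```

```text
[ 0.52495918 -0.40224434  0.08324162] dist 97.39539719941509 along -3.080270932638879 [-3.36466516 -1.35702415  4.35642724] [-0.33198146  0.4633768  -0.17045829] 0.13665216381676257
[ 0.52534792 -0.4016939   0.08322754] dist 96.72156969811137 along -4.211526535875921 [-3.74633805 -2.47978573  4.27132389] [-0.33065922  0.53336222 -0.20234208] 0.13478567377678857
[ 0.52578335 -0.4010857   0.08323155] dist 95.97357888830243 along -5.232239966133609 [-3.48604287 -3.93491286  5.24966189] [-0.42335893  0.65214398 -0.23359905] 0.1349026630279796
```

View pics/s6z.png

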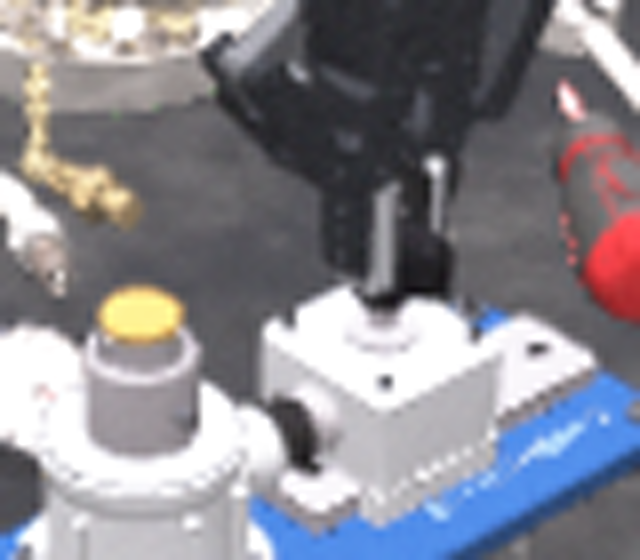

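The side view shows the black nose against the port at about (270,430). The force began to rise at a distance of about 97.5 mm. I'll press in about 2.5 mm more.

```bash
python3 -m crank '[0,0.9,1.2,0,0, 0,1.9,2.6,0,0, 0,1.9,2.6,0,0, 0,1.9,2.6,0,0]'>/dev/null; python3 f.py
```

```text
[ 0.52738244 -0.39895139  0.08321895] dist 93.30707738085856 along -6.027583740939779 [-4.38786131 -4.26114692  5.40328049] [-0.59423587  0.70536427 -0.28058761] 0.1344610892257731
```

```bash
python3 -m crank '[0,0,0,0,-0.17, 0,0,0,0,-0.34, 0,0,0,0,-0.51, 0,0,0,0,-0.6, 0,0,0,0,-0.6]' 90; python3 f.py;python3 -m crank '[0,0,0,0,-0.17, 0,0,0,0,-0.34, 0,0,0,0,-0.51, 0,0,0,0,-0.68, 0,0,0,0,-0.75, 0,0,0,0,-0.75]'; python3 f.py
python3 - <<'E'
from h import *
s=snap('side','s7');W=cloud(s)
cv2.imwrite('pics/s7z.png',cv2.resize(cv2.cvtColor(s['img'][140:240,210:330],cv2.COLOR_RGB2BGR),None,fx=6,fy=6,interpolation=cv2.INTER_CUBIC))
a=manip.sense();M=R.from_quat(a['tool_rot']).as_matrix();print('jaw yaw',np.arctan2(M[1,1],M[0,1]),a['q'])
E
```

```text
t: 9.68
tcp_pos: [0.5275, -0.3989, 0.0833]
tool_rot: [0.411, 0.574, -0.414, 0.575]
force: [-5.2, -3.3, 5.9]
finger_gap: 0.129
[ 0.52745973 -0.398884    0.08327973] dist 93.20719911030359 along -5.72145456691109 [-5.22301874 -3.27121873  5.94131808] [-0.54702884  0.71887082 -0.13242034] 0.12888571631307608
t: 10.42
tcp_pos: [0.5275, -0.3989, 0.0833]
tool_rot: [-0.593, -0.383, 0.595, -0.384]
force: [-4.7, -4.2, 5.5]
finger_gap: 0.127
[ 0.52753506 -0.39889249  0.08333379] dist 93.1700260091132 along -6.160296905103008 [-4.73908924 -4.16881568  5.47142154] [-0.56812012  0.72874726  0.01407154] 0.1272313942438986
jaw yaw -0.42428025682171255 [-0.81467301  0.74859605  1.44540678 -0.00375176  0.94588901 -0.38819976]
```

View pics/s7z.png

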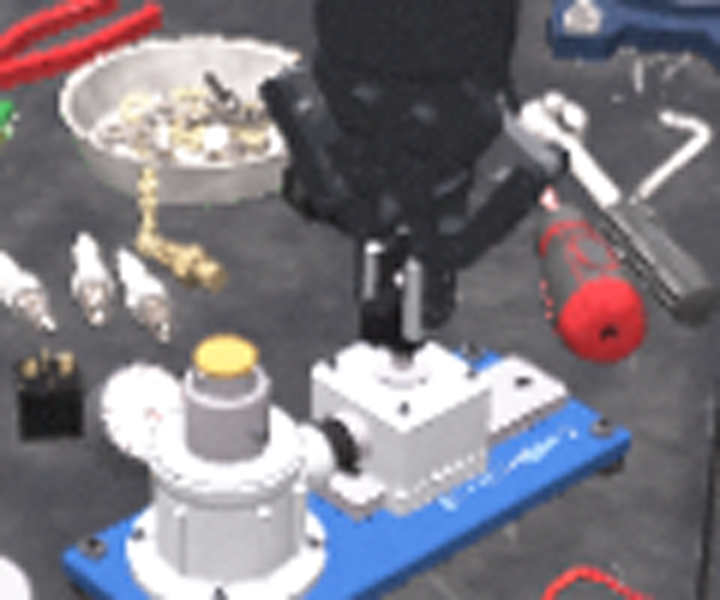

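The bar, at about (385,310), now lies nearly along the rail and the nose is pressed into the port. Releasing and rising to check.

```bash
python3 -m crank '[0.5,0,0,0,0, 0.5,0,0,0,0, 0.5,0,0,0,0, 0.5,0,0,30,0, 0.9,0,0,80,0, 1,25,50,110,0, 1,60,80,110,0, 1,100,120,110,0, 1,130,158,110,0, 1,130,158,110,0]'
python3 - <<'E'
from h import *
a=manip.sense();print(a['tcp_pos'])
s=snap('side','s8');W=cloud(s)
cv2.imwrite('pics/s8z.png',cv2.resize(cv2.cvtColor(s['img'][140:280,190:330],cv2.COLOR_RGB2BGR),None,fx=4.2,fy=4.2,interpolation=cv2.INTER_CUBIC))
s=snap('top','t8');W=cloud(s)
cv2.imwrite('pics/t8z.png',cv2.resize(cv2.cvtColor(s['img'][110:270,140:340],cv2.COLOR_RGB2BGR),None,fx=3.7,fy=3.7,interpolation=cv2.INTER_CUBIC))
b=np.zeros(W.shape[:2],bool);b[170:250,230:315]=1
q=W[b&(W[...,2]>.098)&(W[...,2]<.115)&(np.hypot(W[...,0]-.527,W[...,1]+.399)<.04)];print(len(q));
if len(q)>20: print(q.mean(0),cv2.minAreaRect((q[:,:2]*1000).astype(np.float32)))
E
```

```text
t: 11.72
tcp_pos: [0.6601, -0.2353, 0.1922]
tool_rot: [0.594, 0.385, -0.593, 0.384]
force: [-1.7, -0.6, -0.8]
finger_gap: 1.002
[ 0.66006996 -0.23528906  0.19221539]
199
[ 0.52629969 -0.39885189  0.10605332] ((526.6307983398438, -398.82470703125), (48.63901901245117, 12.795367240905762), 65.24044036865234)
```

View pics/s8z.png

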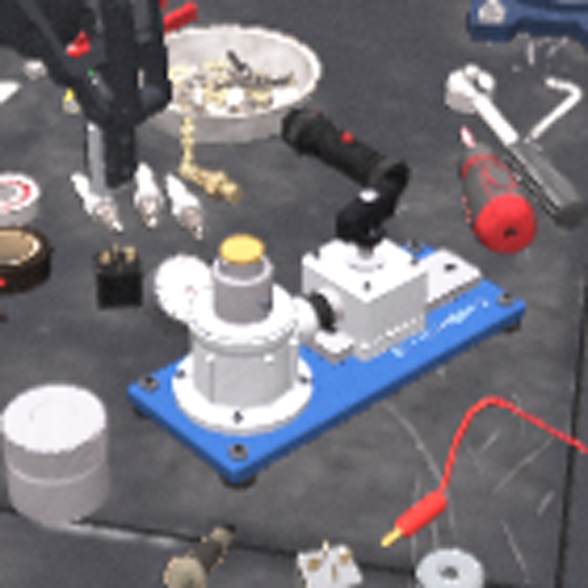

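View pics/t8z.png

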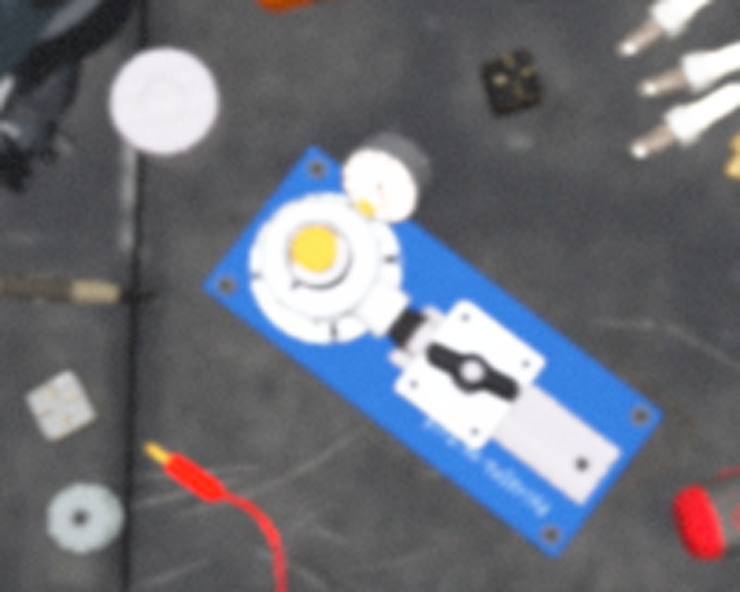

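Run:
```python
from h import *
s=snap('side','s9');W=cloud(s)
m=(np.hypot(W[...,0]-.66,W[...,1]+.237)<.08)&(W[...,2]>.1)
v,u=np.where(m);print(len(v),u.min(),u.max(),v.max(),np.nanmin(W[m][:,2]))
for lo,hi in((.1,.18),(.18,.2),(.2,.22),(.22,.24),(.24,.26)):
  q=W[m&(W[...,2]>lo)&(W[...,2]<hi)];print(lo,len(q),q.min(0) if len(q) else '',q.max(0) if len(q) else '')
a=manip.sense();print(a['tcp_pos'],a['q'])
m=(np.hypot(W[...,0]-.663,W[...,1]+.24)<.04)&(W[...,2]>.046)&(W[...,2]<.06);print(W[m].mean(0),W[m].min(0),W[m].max(0))
```

```text
8007 141 237 186 0.21044412398151907
0.1 0  
0.18 0  
0.2 77 [ 0.60643267 -0.26439894  0.21044412] [ 0.71097842 -0.20673553  0.21997953]
0.22 210 [ 0.60495576 -0.26627589  0.22018814] [ 0.71288837 -0.20707558  0.23977067]
0.24 222 [ 0.5880851  -0.26775432  0.2400014 ] [ 0.73042266 -0.19783306  0.25995772]
[ 0.65755499 -0.23952397  0.19223665] [-5.08382832e-01  6.67245848e-01  1.25952127e+00 -5.57907117e-04
  1.21569472e+00 -8.24084557e-02]
[ 0.66423421 -0.23498711  0.05184138] [ 0.639143   -0.26434544  0.04601667] [ 0.69273943 -0.21151891  0.05543487]
```

View pics/s9.png

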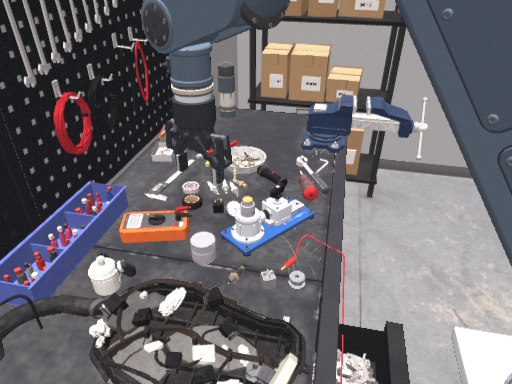

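The side view shows the open gripper above the cap, with tips at z≈0.21. The reported TCP is 0.192, so the same height offset of about 28 mm shows again. The clamp bar measures about 1.37 rad clockwise and the block stayed put. Next I'll go down on the cap.

```bash
python3 -m crank '[1,6,0,-50,0, 1,6,0,-100,0, 1,6,0,-130,0, 1,6,0,-155,0, 1,6,0,-175,0, 1,6,0,-175,0]'
python3 - <<'E'
from h import *
a=manip.sense();print(a['tcp_pos'],a['force'])
s=snap('side','s10');W=cloud(s)
cv2.imwrite('pics/s10z.png',cv2.resize(cv2.cvtColor(s['img'][170:280,150:270],cv2.COLOR_RGB2BGR),None,fx=5,fy=5,interpolation=cv2.INTER_CUBIC))
E
```

```text
t: 12.62
tcp_pos: [0.6623, -0.2398, 0.0158]
tool_rot: [-0.594, -0.384, 0.595, -0.381]
force: [-0.3, -0.6, 0.6]
finger_gap: 0.998
[ 0.66232025 -0.23975702  0.01580977] [-0.28280109 -0.61753264  0.55239854]
```

View pics/s10z.png

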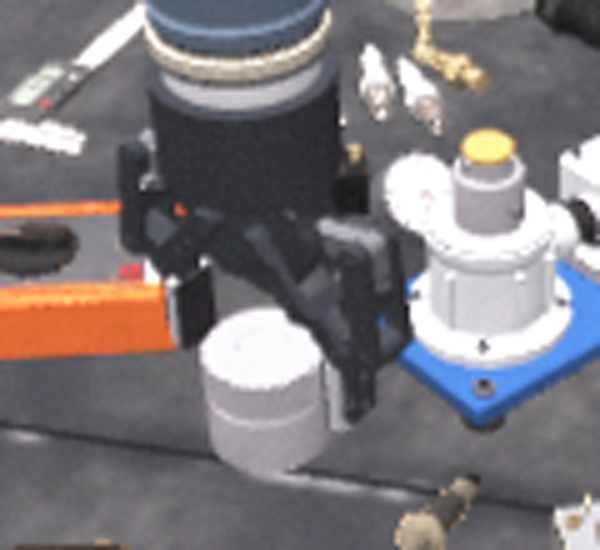

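```bash
python3 -m crank '[0.4,0,0,0,0, 0.4,0,0,0,0, 0.4,0,0,0,0, 0.4,0,0,0,0]' 60
python3 - <<'E'
from h import *
a=manip.sense();print(a['tcp_pos'],a['force'],a['finger_gap'])
s=snap('side','s11');W=cloud(s)
cv2.imwrite('pics/s11z.png',cv2.resize(cv2.cvtColor(s['img'][170:280,150:270],cv2.COLOR_RGB2BGR),None,fx=5,fy=5,interpolation=cv2.INTER_CUBIC))
# knurl band: cap pts
m=(np.hypot(W[...,0]-.663,W[...,1]+.24)<.033)&(W[...,2]>.046)&(W[...,2]<.06);print(W[m].mean(0),W[m].min(0),W[m].max(0))
E
```

```text
t: 13.18
tcp_pos: [0.6653, -0.24, 0.0195]
tool_rot: [0.595, 0.382, -0.594, 0.384]
force: [-0.1, -0.7, 6.2]
finger_gap: 0.614
[ 0.66529398 -0.23997022  0.01952489] [-0.10299297 -0.74576101  6.16691937] 0.6140828867264768
[ 0.67030417 -0.23263364  0.05226249] [ 0.63756454 -0.26159108  0.04604664] [ 0.69522093 -0.21119976  0.05934721]
```

View pics/s11z.png

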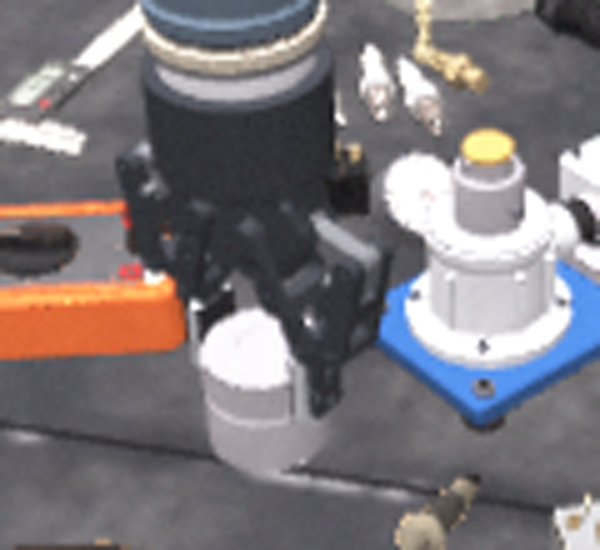

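```bash
python3 -m crank '[0.4,0,0,15,0, 0.4,0,0,60,0, 0.4,0,0,110,0, 0.4,0,0,140,0, 0.4,0,0,140,0, 0.4,0,0,140,0]' 80
python3 - <<'E'
from h import *
a=manip.sense();print(a['tcp_pos'],a['force'],a['finger_gap'])
for n in('side','top'):
  s=snap(n,n+'12');W=cloud(s);np.save(n+'12.npy',W)
s=cv2.imread('pics/side12.png');cv2.imwrite('pics/s12z.png',cv2.resize(s[120:280,150:310],None,fx=3.7,fy=3.7,interpolation=cv2.INTER_CUBIC))
E
```

```text
t: 13.98
tcp_pos: [0.6628, -0.2386, 0.1561]
tool_rot: [-0.594, -0.384, 0.595, -0.382]
force: [0.8, -0.8, -2.4]
finger_gap: 0.61
[ 0.66282635 -0.23864461  0.15607902] [ 0.82418773 -0.81574334 -2.39683869] 0.6098638364842001
```

View pics/s12z.png

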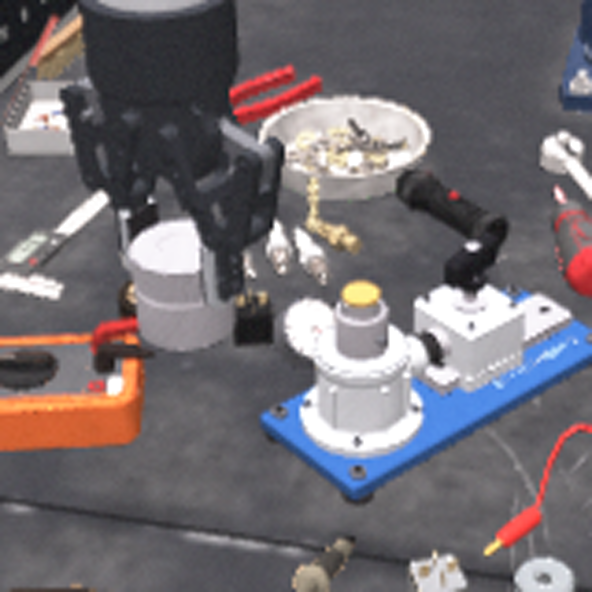

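View pics/top12.png

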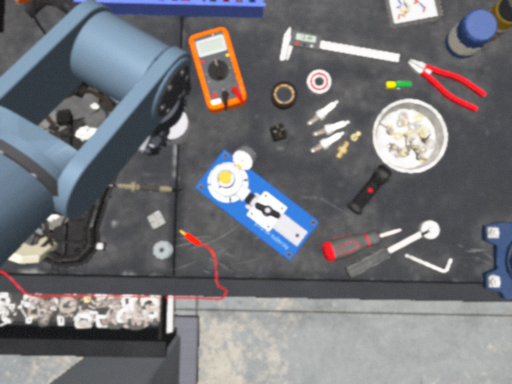

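The cap is held upright at about (180,285) in the side crop. I'll fit its axis and the neck's axis from the same camera to get the relative shift.

```bash
cat > fit.py <<'E'
from h import *
from scipy.optimize import least_squares
def circ(q,r,c0):
    f=lambda p:np.hypot(q[:,0]-p[0],q[:,1]-p[1])-r
    return least_squares(f,c0,loss='soft_l1',f_scale=.001)
def reg(W,c,rad,lo,hi): return W[(np.hypot(W[...,0]-c[0],W[...,1]-c[1])<rad)&(W[...,2]>lo)&(W[...,2]<hi)]
E
python3 - <<'E'
from fit import *
W=np.load('side12.npy')
for lo,hi in((.135,.15),(.15,.165)):
  q=reg(W,(.663,-.239),.029,lo,hi);r=circ(q,.027,(.663,-.239));print('cap',lo,len(q),r.x,np.abs(r.fun).mean())
q=reg(W,(.663,-.239),.04,.1,.2);print('cap minz',np.sort(q[:,2])[:10],np.sort(q[:,2])[::-1][:5])
q=reg(W,(.663,-.239),.02,.17,.2);print('top z',np.median(q[:,2]))
for W,n in((np.load('side0.npy'),'s0'),(W,'s12')):
  for lo,hi in((.08,.09),(.09,.1)):
    q=reg(W,(.582,-.323),.022,lo,hi);r=circ(q,.017,(.582,-.323));print(n,'neck',lo,len(q),r.x,np.abs(r.fun).mean())
  q=reg(W,(.582,-.323),.055,.03,.06);r=circ(q,.031,(.582,-.323));print('hous',len(q),r.x,np.abs(r.fun).mean())
q=reg(np.load('side0.npy'),(.664,-.239),.032,.008,.028);r=circ(q,.027,(.663,-.239));print('cap0',r.x)
for n in('top0.npy','top12.npy'):
  q=reg(np.load(n),(.582,-.323),.03,.098,.12);print(n,len(q),cv2.minEnclosingCircle((q[:,:2]*1000).astype(np.float32)))
  q=reg(np.load(n),(.582,-.323),.014,.109,.12);print(n,len(q),q.mean(0),cv2.minEnclosingCircle((q[:,:2]*1000).astype(np.float32)))
q=reg(np.load('side0.npy'),(.582,-.323),.014,.109,.12);print('side plunger',len(q),q.mean(0),cv2.minEnclosingCircle((q[:,:2]*1000).astype(np.float32)))
print(manip.sense()['tcp_pos'])
E
```

```text
cap 0.135 134 [ 0.66384347 -0.23881848] 0.0006035680847306363
cap 0.15 148 [ 0.66355552 -0.2388888 ] 0.0007819664173915223
cap minz [0.13673152 0.13717046 0.13717878 0.13720065 0.1372155  0.13750206
 0.13757934 0.13808867 0.13828733 0.13831599] [0.19988323 0.19982762 0.19982156 0.19975303 0.19973801]
top z 0.18882558981507588
s0 neck 0.08 54 [ 0.58423997 -0.32296333] 0.001024484224177418
s0 neck 0.09 65 [ 0.58411978 -0.32310875] 0.0012947002867093398
hous 368 [ 0.58486853 -0.32621293] 0.0037210001223047934
s12 neck 0.08 48 [ 0.58438213 -0.32320771] 0.0010187368542937624
s12 neck 0.09 68 [ 0.58404163 -0.32288076] 0.0012769842495890587
hous 401 [ 0.58401049 -0.3264407 ] 0.004661963521532251
cap0 [ 0.66570421 -0.23976302]
top0.npy 238 ((581.9713134765625, -323.4413757324219), 16.942340850830078)
top0.npy 135 [ 0.58182844 -0.32339422  0.1131934 ] ((582.0352172851562, -323.41668701171875), 11.425586700439453)
top12.npy 238 ((581.7045288085938, -324.0313720703125), 16.754613876342773)
top12.npy 135 [ 0.58183478 -0.32338986  0.11313922] ((581.7916259765625, -323.1262512207031), 11.43902587890625)
side plunger 55 [ 0.58334627 -0.31969521  0.11414453] ((584.43359375, -321.1910705566406), 11.780478477478027)
[ 0.66253545 -0.23857281  0.15505128]
```

```bash
python3 -m crank '[0.4,-25,-27,0,0, 0.4,-55,-58,0,0, 0.4,-72,-76,0,0, 0.4,-79.6,-84.2,0,0, 0.4,-79.6,-84.2,0,0, 0.4,-79.6,-84.2,0,0]'
python3 - <<'E'
from fit import *
print(manip.sense()['tcp_pos'],manip.sense()['force'])
s=snap('side','s13');W=cloud(s)
c=(.584,-.323)
for lo,hi in((.138,.15),(.15,.165)):
  q=reg(W,c,.029,lo,hi);r=circ(q,.027,c);print('cap',lo,len(q),r.x,np.abs(r.fun).mean())
for lo,hi in((.08,.09),(.09,.1)):
  q=reg(W,c,.022,lo,hi);r=circ(q,.017,c);print('neck',lo,len(q),r.x)
cv2.imwrite('pics/s13z.png',cv2.resize(cv2.cvtColor(s['img'][130:260,190:320],cv2.COLOR_RGB2BGR),None,fx=4.5,fy=4.5,interpolation=cv2.INTER_CUBIC))
E
```

```text
t: 14.82
tcp_pos: [0.5853, -0.3227, 0.1575]
tool_rot: [0.594, 0.383, -0.594, 0.383]
force: [0.1, -0.3, -1.5]
finger_gap: 0.612
[ 0.58528213 -0.32272555  0.15753405] [ 0.14760495 -0.34423121 -1.51142642]
cap 0.138 93 [ 0.58595612 -0.32277636] 0.0006837670625322679
cap 0.15 122 [ 0.58603491 -0.32286686] 0.0007023263393664534
neck 0.08 48 [ 0.58399657 -0.32296918]
neck 0.09 67 [ 0.58388778 -0.32244626]
```

View pics/s13z.png

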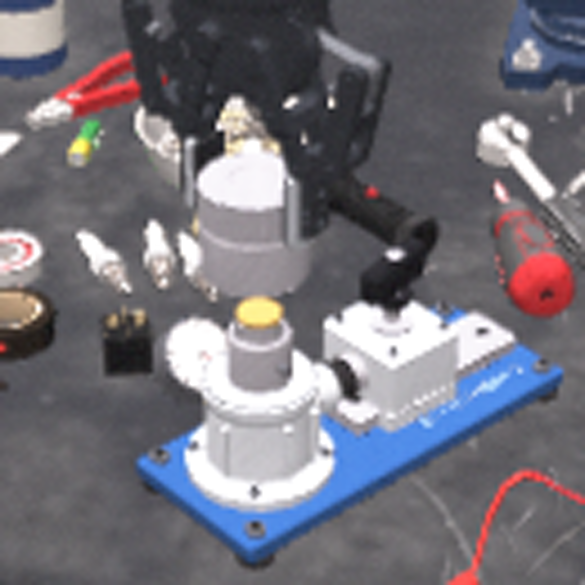

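The cap hangs above the neck but reads about 2 mm too far in +x, perhaps still settling. I'll correct while lowering partway and re-measure.

```bash
python3 -m crank '[0.4,0,0,-5,0, 0.4,0,0,-12,0, 0.4,0,0,-12,0]'
cat > g.py <<'E'
from fit import *
a=manip.sense();z=a['tcp_pos'][2]
print(a['tcp_pos'],a['force'],a['ft_torque'],a['finger_gap'])
s=snap('side');W=cloud(s);a=manip.sense();print(a['tcp_pos'])
c=(.584,-.323)
for lo,hi in((z-.018,z-.006),(z-.006,z+.007)):
  q=reg(W,c,.0295,lo,hi);r=circ(q,.027,c);print('cap',lo,len(q),r.x,np.abs(r.fun).mean())
for lo,hi in((.079,.09),(.09,.1)):
  q=reg(W,c,.022,lo,hi)
  if len(q)>15 and hi<z-.02: r=circ(q,.017,c);print('neck',lo,len(q),r.x)
E
python3 g.py
```

```text
t: 15.25
tcp_pos: [0.584, -0.3229, 0.1445]
tool_rot: [-0.594, -0.384, 0.595, -0.382]
force: [-0.2, -0.3, -0.9]
finger_gap: 0.606
[ 0.58398764 -0.32286472  0.1444604 ] [-0.22006028 -0.31099237 -0.89277298] [-0.06406778 -0.03566425  0.01228186] 0.6055044861219308
[ 0.58421482 -0.32316834  0.14487553]
cap 0.12646040404824527 106 [ 0.58498964 -0.32271778] 0.0006968816851898459
cap 0.13846040404824525 107 [ 0.58488958 -0.32278666] 0.0007341962077922253
neck 0.079 58 [ 0.5841742  -0.32308936]
neck 0.09 62 [ 0.58418842 -0.32327706]
```

```bash
python3 -m crank '[0.4,-0.8,-0.3,-6,0, 0.4,-0.8,-0.3,-14,0, 0.4,-0.8,-0.3,-19,0, 0.4,-0.8,-0.3,-19,0]'; python3 g.py
```

```text
t: 15.8
tcp_pos: [0.5832, -0.3236, 0.1258]
tool_rot: [-0.594, -0.383, 0.595, -0.382]
force: [-0.2, -1.6, -0.5]
finger_gap: 0.609
[ 0.58324871 -0.32364976  0.12580068] [-0.16625555 -1.62090646 -0.48021252] [ 0.01231549 -0.00496078 -0.04197871] 0.6088871658702232
[ 0.58351597 -0.32382296  0.12623079]
cap 0.10780068198247673 102 [ 0.58408733 -0.32343448] 0.0006289930491744307
cap 0.11980068198247673 119 [ 0.58397126 -0.32351632] 0.0007551479462442571
neck 0.079 60 [ 0.58431711 -0.3228347 ]
neck 0.09 52 [ 0.58414703 -0.32292136]
```

```bash
python3 -m crank '[0.4,0,0.3,-3,0, 0.4,0,0.3,-6,0, 0.4,0,0.3,-6,0]'; python3 -m crank '[0.4,0,0,-2,0, 0.4,0,0,-4,0, 0.4,0,0,-4,0]';  python3 -m crank '[0.4,0,0,-2,0, 0.4,0,0,-4,0, 0.4,0,0,-4,0]'; python3 g.py
```

```text
t: 16.23
tcp_pos: [0.5835, -0.3235, 0.1203]
tool_rot: [-0.594, -0.383, 0.594, -0.383]
force: [-0.4, 0.3, -2.0]
finger_gap: 0.608
t: 16.6
tcp_pos: [0.5835, -0.3235, 0.1164]
tool_rot: [-0.594, -0.383, 0.594, -0.383]
force: [1.2, 0.8, -1.5]
finger_gap: 0.607
t: 16.98
tcp_pos: [0.5835, -0.3235, 0.1123]
tool_rot: [-0.594, -0.383, 0.594, -0.383]
force: [-0.7, 0.1, -1.5]
finger_gap: 0.613
[ 0.58349914 -0.32348066  0.11233028] [-0.6869295   0.07291337 -1.53197984] [-0.00834242  0.03786412  0.0210684 ] 0.6126991435847532
[ 0.58359292 -0.32354083  0.11247643]
cap 0.09433028498751848 97 [ 0.58470868 -0.32322679] 0.0007545037493765929
cap 0.10633028498751848 113 [ 0.58455073 -0.32341097] 0.0008213840237782191
neck 0.079 37 [ 0.58410137 -0.32269639]
```

The rim is about 9 mm below the neck's mouth with no contact force. Going on to the pin.

```bash
python3 -m crank '[0.4,0,0,-2,0, 0.4,0,0,-4,0, 0.4,0,0,-4,0]'; python3 -m crank '[0.4,0,0,-1,0, 0.4,0,0,-2,0, 0.4,0,0,-2,0]';  python3 -m crank '[0.4,0,0,-1,0, 0.4,0,0,-2,0, 0.4,0,0,-2,0]'; python3 f.py
```

```text
t: 17.4
tcp_pos: [0.5835, -0.3235, 0.1083]
tool_rot: [-0.594, -0.383, 0.594, -0.383]
force: [1.1, 0.5, -1.5]
finger_gap: 0.608
t: 17.77
tcp_pos: [0.5836, -0.3236, 0.1065]
tool_rot: [-0.594, -0.383, 0.594, -0.383]
force: [-0.9, 0.5, -1.3]
finger_gap: 0.61
t: 18.15
tcp_pos: [0.5836, -0.3235, 0.1045]
tool_rot: [-0.594, -0.383, 0.594, -0.383]
force: [0.1, 0.0, -0.9]
finger_gap: 0.609
[ 0.58355985 -0.32354075  0.10447017] dist 1.5783180400340595 along 0.09283222145450502 [ 0.11756811  0.02907935 -0.87554822] [-0.02544701  0.0041789   0.02426921] 0.6088808445670276
```

```bash
for i in 1; do python3 -m crank '[0.4,0,0,-1,0, 0.4,0,0,-1,0]'; python3 -m crank '[0.4,0,0,-1,0, 0.4,0,0,-1,0]';python3 -m crank '[0.4,0,0,-1,0, 0.4,0,0,-1,0]'; done; python3 f.py
```

```text
t: 18.4
tcp_pos: [0.5838, -0.3237, 0.1039]
tool_rot: [0.594, 0.383, -0.594, 0.383]
force: [0.1, 0.4, 0.6]
finger_gap: 0.612
t: 18.65
tcp_pos: [0.5838, -0.3238, 0.1036]
tool_rot: [0.594, 0.383, -0.594, 0.383]
force: [-0.8, 1.5, 4.6]
finger_gap: 0.611
t: 18.9
tcp_pos: [0.5838, -0.3239, 0.1034]
tool_rot: [0.594, 0.383, -0.594, 0.383]
force: [-1.9, 1.2, 8.7]
finger_gap: 0.607
[ 0.58382137 -0.32387291  0.10342806] dist 1.9093464460695315 along -0.12630262418395896 [-1.86322861  1.20570292  8.69042945] [0.38572548 0.54713637 0.04376191] 0.6069833759233471
```

The ring is resting on the pin: TCP 0.1035, as predicted, with about 9 N. I'll ease off slightly and start turning clockwise.

```bash
python3 -m crank '[0.4,0,0,0.4,-0.06, 0.4,0,0,0.4,-0.12, 0.4,0,0,0.4,-0.18, 0.4,0,0,0.4,-0.22, 0.4,0,0,0.4,-0.22]'; python3 f.py
python3 -m crank '[0.4,0,0,0,-0.08, 0.4,0,0,0,-0.08]'; python3 -m crank '[0.4,0,0,0,-0.08, 0.4,0,0,0,-0.08]'; python3 f.py
```

```text
t: 19.52
tcp_pos: [0.5831, -0.3242, 0.1034]
tool_rot: [-0.632, -0.315, 0.633, -0.316]
force: [-3.1, -0.4, 7.0]
finger_gap: 0.607
[ 0.58312008 -0.32424428  0.10339876] dist 1.4650119258318042 along -2.190941046861382 [-3.10069738 -0.44799206  6.95059831] [0.07067371 0.61245663 0.09736924] 0.6073677980647891
t: 19.77
tcp_pos: [0.5832, -0.324, 0.1034]
tool_rot: [-0.645, -0.29, 0.645, -0.29]
force: [-3.4, 0.3, 6.8]
finger_gap: 0.608
t: 20.02
tcp_pos: [0.5832, -0.324, 0.1034]
tool_rot: [-0.656, -0.264, 0.656, -0.264]
force: [-2.8, 0.3, 7.9]
finger_gap: 0.61
[ 0.58324258 -0.32398032  0.10342559] dist 1.4166345292591698 along -1.4056376383108138 [-2.8065001   0.31003398  7.87196968] [0.21334703 0.61068604 0.0171443 ] 0.6104094464459799
```

```bash
for i in 1; do python3 -m crank '[0.4,0,0,0,-0.08, 0.4,0,0,0,-0.08]'; python3 -m crank '[0.4,0,0,0,-0.08, 0.4,0,0,0,-0.08]'; python3 f.py; done
```

```text
t: 20.27
tcp_pos: [0.5832, -0.3239, 0.1034]
tool_rot: [-0.666, -0.237, 0.666, -0.237]
force: [-3.0, 0.6, 7.2]
finger_gap: 0.605
t: 20.52
tcp_pos: [0.5832, -0.3239, 0.1033]
tool_rot: [-0.675, -0.21, 0.675, -0.211]
force: [-3.4, 1.0, 6.3]
finger_gap: 0.605
[ 0.58315465 -0.32388576  0.10333847] dist 1.2947373812013632 along -1.1501703183587109 [-3.35699366  1.0290656   6.34100006] [ 0.21619455  0.61852199 -0.00824236] 0.6052023168708202
```

```bash
python3 -m crank '[0.4,0,0,0,-0.08, 0.4,0,0,0,-0.08]'; python3 f.py
```

```text
t: 20.78
tcp_pos: [0.5845, -0.3237, 0.1024]
tool_rot: [0.684, 0.183, -0.682, 0.184]
force: [0.9, 0.9, 0.5]
finger_gap: 0.604
[ 0.58445429 -0.32367836  0.10238851] dist 2.4832865292603326 along 1.2475609697050305 [0.92459556 0.86994992 0.50300517] [ 0.16698944 -0.20490077 -0.03148777] 0.6042446858177022
```

```bash
python3 -m crank '[0.4,0,0,0,-0.08, 0.4,0,0,0,-0.08]'; python3 f.py
```

```text
t: 21.02
tcp_pos: [0.5835, -0.3233, 0.1014]
tool_rot: [-0.689, -0.157, 0.69, -0.156]
force: [0.3, 0.7, -1.1]
finger_gap: 0.606
[ 0.58348366 -0.32328979  0.10135592] dist 1.483696345616668 along 0.7837371484051062 [ 0.3313873   0.72889547 -1.10988933] [ 0.09351705 -0.06230455  0.00754189] 0.6060558064313244
```

The force fell to the cap's bare weight and z dropped 2 mm after 0.62 to 0.70 rad, so the keyway is on the pin. Lowering.

```bash
python3 -m crank '[0.4,0,0,-1.5,0, 0.4,0,0,-3,0, 0.4,0,0,-3,0]'; python3 f.py;  python3 -m crank '[0.4,0,0,-1,0, 0.4,0,0,-2,0, 0.4,0,0,-2,0]'; python3 f.py
```

```text
t: 21.4
tcp_pos: [0.5836, -0.3234, 0.0994]
tool_rot: [-0.69, -0.156, 0.69, -0.156]
force: [-1.0, 0.9, 3.9]
finger_gap: 0.605
[ 0.58362006 -0.3234294   0.09939711] dist 1.6252158501101543 along 0.08526804312055224 [-1.02594386  0.85573101  3.90107112] [ 0.30901462  0.12862724 -0.03104261] 0.6054261160361616
t: 21.78
tcp_pos: [0.5836, -0.3234, 0.0972]
tool_rot: [0.69, 0.156, -0.69, 0.156]
force: [-1.8, 2.5, 4.9]
finger_gap: 0.609
[ 0.58364596 -0.32339098  0.09718173] dist 1.6484756218178132 along 0.9913056446707811 [-1.75219922  2.50942154  4.90406362] [ 0.4109899   0.16382706 -0.0497315 ] 0.6093584238042576
```

```bash
python3 -m crank '[0.4,0,0,-1,0, 0.4,0,0,-2,0, 0.4,0,0,-3,0, 0.4,0,0,-3,0]'; python3 f.py;  python3 -m crank '[0.4,0,0,-1,0, 0.4,0,0,-2,0, 0.4,0,0,-2,0]'; python3 f.py
```

```text
t: 22.28
tcp_pos: [0.5836, -0.3234, 0.0943]
tool_rot: [0.69, 0.156, -0.69, 0.156]
force: [-2.4, 2.6, 6.0]
finger_gap: 0.605
[ 0.58364493 -0.32343283  0.09432802] dist 1.650287531300006 along 0.6417063807756859 [-2.43124183  2.57266302  6.01664278] [ 0.39348066  0.20198595 -0.04553245] 0.6049505919217368
t: 22.65
tcp_pos: [0.5837, -0.3234, 0.0936]
tool_rot: [0.69, 0.156, -0.69, 0.156]
force: [-3.2, 3.9, 11.9]
finger_gap: 0.607
[ 0.58367466 -0.32344011  0.09362359] dist 1.68050981355041 along 1.2760957151860493 [-3.18210798  3.90773163 11.91472831] [0.55272905 0.47437075 0.04524839] 0.6065739923973539
```

```bash
python3 -m crank '[0.4,-0.4,0.4,-1,0, 0.4,-0.4,0.4,-2,0, 0.4,-0.4,0.4,-2,0]'; python3 f.py
python3 - <<'E'
from fit import *
s=snap('side','s14');W=cloud(s);c=(.584,-.323)
cv2.imwrite('pics/s14z.png',cv2.resize(cv2.cvtColor(s['img'][160:250,200:300],cv2.COLOR_RGB2BGR),None,fx=6,fy=6,interpolation=cv2.INTER_CUBIC))
for lo,hi in((.078,.09),(.09,.1)):
  q=reg(W,c,.0295,lo,hi);r=circ(q,.027,c);print('cap',lo,len(q),r.x)
q=reg(W,(.583,-.325),.018,.115,.14);print('top',np.median(q[:,2]),len(q))
E
```

```text
t: 23.02
tcp_pos: [0.5837, -0.3234, 0.0935]
tool_rot: [0.69, 0.156, -0.689, 0.157]
force: [-4.3, 5.1, 19.4]
finger_gap: 0.608
[ 0.5837032  -0.32344212  0.09352285] dist 1.7091141728230674 along 1.5554686511500457 [-4.28566812  5.06073462 19.43204109] [0.77636865 0.81141844 0.00493435] 0.6080867859719146
cap 0.078 99 [ 0.58418518 -0.32320727]
cap 0.09 76 [ 0.58462295 -0.32310757]
top 0.12646423909323642 22
```

View pics/s14z.png

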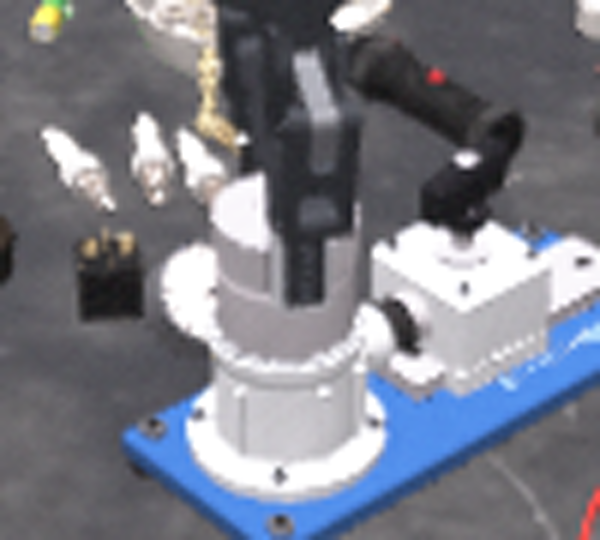

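The cap rim sits flush on the flange, at about (285,360) in the crop, and its top measures z=0.126 (74+52 mm). Another 8 N of push moved it only 0.1 mm, so it's seated. One last settle and check before handing in.

```bash
python3 -m crank '[0.4,0,0,0,0, 0.4,0,0,0,0, 0.4,0,0,0,0]'
python3 - <<'E'
from fit import *
W=cloud(snap('side','s15'))
q=reg(W,(.527,-.399),.035,.1,.115);print('bar',len(q),q.mean(0),cv2.minAreaRect((q[:,:2]*1000).astype(np.float32)))
W0=np.load('side12.npy');q=reg(W0,(.527,-.399),.035,.1,.115);print('bar before',len(q),q.mean(0),cv2.minAreaRect((q[:,:2]*1000).astype(np.float32)))
a=manip.sense();print(a['tcp_pos'],a['force'])
workorder.sign_off()
E
```

```text
t: 23.45
tcp_pos: [0.5837, -0.3234, 0.0935]
tool_rot: [0.69, 0.156, -0.689, 0.157]
force: [-4.5, 4.8, 19.9]
finger_gap: 0.604
bar 88 [ 0.5280012  -0.3935883   0.10604971] ((527.8787841796875, -396.16357421875), (49.37605667114258, 12.985661506652832), 65.90119934082031)
bar before 89 [ 0.52751613 -0.39387668  0.1061674 ] ((527.9548950195312, -397.234130859375), (48.95135498046875, 12.86144733428955), 66.46637725830078)
[ 0.58368468 -0.32343729  0.0935312 ] [-4.11841104  3.7462815  19.17955127]
the job is handed in; nothing more can be done
```

The housing is set up for its leak test, and I handed the job in at about 23.5 s with the gripper still on the cap, holding it down.

- **Block and clamp:** I slid the block until the nose touched the port, then pressed it in about 4 mm more. I turned the knob about 1.35 rad clockwise; the camera measured about 1.37 rad, and it is tight from 1.1. After I let go, the block and bar stayed where they were, to within the cameras' accuracy.
- **Cap:** I set it on the neck and turned it clockwise under about 7 N of push. The keyway dropped over the pin after about 0.6 rad, and I then pushed the cap down to a hard stop. The hold force is about 19 N, well above the plunger's 8 N.
- **Last checks:** The cap's top measured 126 mm, which matches 74 + 52 mm. Another 8 N of push moved it only 0.1 mm. I saw no bystander moved in the pictures, but I did not measure them.

**What disagreed:**
- The fingertips were about 28 mm higher than the reported tool height implies, so my first grasp at the knob closed on air above the bar. I went by the camera after that.
- The cap travelled 9.9 mm from the pin to its seat, where 10.5 mm was expected. I put that down to slight slip in the fingers or give in the arm.
- About 6 N of sideways force remains on the tool.

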